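# Shut the bowl carrier's gate and drop its latch bar into the keeper

### The job

Close the sliding gate of the steel bowl carrier and latch it: lift the latch bar over the keeper as the gate goes home, and let the bar's tooth drop fully into the notch, so that the bar lies level again. Feel for the notch gently, without ramming or pressing hard on the keeper, leave the things standing round the carrier alone, and let go at the end.

Things in the scene. Friction and masses are not known exactly. Their poses are not given: they have to be found in the camera images.
- carrier: Fixed open-fronted crate of stainless sheet, 210 x 230 mm, 94 mm high, with a stack of white pulp bowls in it. Origin: centre of its underside on the table; x points to its back, y along its front towards the side to which the gate opens, z up. A rail runs along y under the gate at x = -98 mm, to y = 230 mm.
- gate (a joint): Sliding gate in the carrier's front (steel panel 210 mm long, top at z = 92 mm), in m along the carrier's y. It runs from -0.024 to 0.118; larger is more open. Closing means moving towards the carrier's -y. It is latched somewhere between -0.019 and 0.019, depending on where the strike was fixed. It slides against about 1 N of friction and stays where it is left.
- latch_bar (a joint): Angle of the dark steel latch bar, rad: 0 is level (lower stop), larger is lifted, to 0.6. The bar (10 mm thick, 16 mm high, about 0.35 kg) is pivoted on the gate's outside and falls by its weight. Pivot: carrier x -115, y 50 + gate, z 80 mm; the bar runs 210 mm to -y from it. At 0.08 the tooth's foot is at the height of the keeper's top; below 0.02 it is fully down.
- handle (a point): Centre of the bar's T handle: a round rod 13 mm thick, 60 mm long, lying along the carrier's x, on a 10 mm neck that rises from the bar 120 mm from the pivot. With the bar level the rod's centre is 132 mm above the table (44 mm above the bar's top). Gate and bar move with it. Axes of the bar: x along the rod, y back along the bar to the pivot.
- tooth (a point): Middle of the foot of the tooth under the bar's free end, 200 mm from the pivot. The tooth is 12 mm wide along the bar, 10 mm thick and reaches 20 mm below the bar; its foot is 52 mm above the table with the bar level. Same axes as the handle.
- keeper: Fixed keeper bracket at the carrier's -y front corner, same axes as the carrier; origin on the table under the bar, at carrier x = -115 mm, y = -150 mm. It carries a grey metal strike block, screwed fast in slots: the centre of the strike's notch lies anywhere within 16 mm of this origin in y, and that is not measured.
- keeper_top (a point): Point 68 mm above the keeper's origin, at the height of the strike's flat top. The strike is 24 mm thick and has one square notch, 16 mm wide along y, 22 mm deep. From the notch's centre its top runs in y from -48 to -8 mm (rear land) and from 8 to 44 mm (front land, on the gate's side, with a square face, no ramp).
- bench_scraper: Bench scraper lying flat, 89 x 124 x 18 mm, in front of the carrier's left end; origin under its centre. Not to be moved.
- seasoning_box: Seasoning box, 115 x 152 mm, 68 mm high, standing left of the carrier, behind the rail; origin under its centre. Not to be moved.
- measuring_spoon: Measuring spoon lying flat, 132 mm long, 16 mm high, right of the carrier, behind the keeper; origin under its centre. Not to be moved.

How it is judged:
On the way:
1. the bar is carried, lifted, over the top of the keeper (value of joint latch_bar above 0.05 rad and value of joint gate below 0.03 m), for 0.05 s.
At the end, for the whole second after the job is handed in: The gate is shut (gate below 0.022 m) and at rest, and the latch bar lies level with its tooth down in the notch (bar angle below 0.02 rad) (value of joint latch_bar below 0.02 rad and value of joint gate below 0.022 m and velocity of joint gate between -0.01 and 0.01 m/s); the robot touches nothing.
It fails at once if the keeper is rammed or pressed with more than 20 N (contact force between keeper and anything else above 20 N).
It fails at once if the seasoning box is moved by more than 15 mm (distance of seasoning_box from where it was at the start of the episode above 0.015 m).
It fails at once if the measuring spoon is moved by more than 15 mm (distance of measuring_spoon from where it was at the start of the episode above 0.015 m).
It fails at once if the bench scraper is moved by more than 15 mm (distance of bench_scraper from where it was at the start of the episode above 0.015 m).
It also fails if it takes over 45 s, if anything falls off the work surface, if the arm or the gripper's body presses on something with over 40 N, if the wrist force passes 120 N, or if a joint passes its speed limit or range.

### The arm

A 6-joint arm with a two-finger parallel gripper is mounted at the origin on a cart in front of the work surface, level with it; the furniture and walls round the work are solid. World frame = base frame: x ahead of the robot, y to its left, z up, the work surface at z = 0. Lengths are in m, angles in rad, forces in N, time in s.
With the tool pointing down it reaches from about 0.3 to 0.95 m from the base axis. Payload 3.1 kg.
Tool frame: the origin (TCP) lies at the very end of the fingers, on their centre line; the grasp point (between the pads) lies 19 mm behind it; y points along the fingers, z is the direction in which the jaws open and shut, and the axes are right-handed (so a half turn about y gives the same grasp; the last joint's range is limited). The gripper opens to 85 mm and grips with 20 to 120 N. Pads are 22 mm wide; open, the fingers measure 114 mm over their backs; the gripper's body (76 mm by 85 mm) begins 54 mm behind the grasp point. The pads swing forward as they close: fully open they stand 13 mm farther back than shut.
Start: joints at [-1.342, 0.308, 1.634, -0, 1.2, -0.07], TCP at [0.184, -0.597, 0.231] pointing down, gripper open.
Joint ranges: [-3.06, 3.06], [-0.79, 1.96], [0.05, 2.63], [-1.19, 4.34], [0.05, 2.64], [-2.94, 2.94]. Speed limits (rad/s): [2.79, 2.79, 3.14, 3.14, 3.14, 3.14].

### API

Orientations are given as a rotation vector (axis times angle).
In Python, from plant import bot gives the robot as it stands. The module is installed in compiled form; this text tells all that it offers.
- The arm moves only by the tool move_arm, never from a script. Its argument "plan" is a list of rows, each a list of 5 numbers: the closure, from -1 (fully open) to 1 (shut), then the shift along the tool's x, y, z in mm, then the turn about the tool's y in degrees. A call has 1 to 8 rows; each row shifts and turns the commanded pose from where the row before left it, along the tool's axes as they then stand; what a row does not reach is not made up. A row lasts 1/8 s, in which the tool goes at most 62.5 mm and 10.7 degrees, less where a joint would pass 70% of its speed; a pose out of reach is approached as far as the arm can. A call is refused whole if a number of a shift passes 62.5 or a number of a turn 10.7, either way. A call with a gripper value outside its range is refused whole. The fingers move at their own pace and stop on an object; the grip force is fixed at half the most. Time passes only in rows, so rows that do not move let the fingers close. It gives the time, the measured TCP pose, the force and the opening at its end, in the units of the state.
- bot.read_state(): the state, without advancing time (a new reading comes with each control period).
- bot.snapshot(name): name is "scene" or "top" or "wrist"; returns a dict with "pixels" (384x512x3 uint8, red, green, blue), "intrinsics" (3x3 intrinsics, pixels), "distortion" ([k1, k2, p1, p2, k3] as OpenCV has them; the pictures are not rectified), "R" (3x3) and "t" (3): a world point X has camera coordinates R X + t; the wrist camera has in their place "mount" (4x4, takes a point from camera to tool coordinates, whose origin is the TCP and whose axes are the tool frame's). Camera axes: x right, y down, z forward; pixel columns grow to the right and rows downward; lengths in m; the calibration is good to about 2 mm. A picture is of the moment at which its call begins: read the wrist's pose just before it. There is no depth.
- bot.close_job(): hands the job in, once; it reports no verdict.
The state is a dict: "time": time; "qpos": joint angles; "qd": joint speeds; "joint_torque": joint torques, N m; "position": TCP position; "tool_rot": TCP orientation; "wrist_force": force on the tool from outside, world axes, zero at the start; "wrist_torque": the same for the moment, N m; "finger_gap": finger opening in m.
Only numpy, scipy, OpenCV 4.12 (cv2) and the standard library are available. Lean on these libraries where they do the work, as an engineer would, in place of code of your own. Each camera call takes 0.05 s, during which the arm holds its last target.

## Working session

There is one attempt and no reset: what is moved stays moved. The work goes in short steps, Python scripts to look and compute and a tool call to move; the robot and the scene stay as the last step left them, time stands still between calls to the robot, and variables do not carry over. Pictures are saved under pics/ and viewed, and the job is handed in when it is done.

Besides the shell and the picture viewer there is one more tool, called as name(argument=value, ...) on one line, values as JSON. move_arm: Moves the arm, as the interface text tells. Its arguments: {"type":"object","properties":{"plan":{"type":"array","items":{"type":"array","items":{"type":"number"}}}},"required":["plan"]}

```bash
mkdir -p pics; python3 - <<'E'
from plant import bot
import cv2,numpy as np
s=bot.read_state();print(s)
for n in("scene","top","wrist"):
    d=bot.snapshot(n);cv2.imwrite(f"pics/{n}0.png",d["pixels"][:,:,::-1])
    np.savez(f"{n}0.npz",**d)
    print(n,{k:np.round(v,4).tolist() for k,v in d.items() if k!="pixels"})
E
```

```text
{'time': 0.0, 'qpos': array([-1.34168690e+00,  3.09026992e-01,  1.63521699e+00,  3.13106357e-05,
        1.19967831e+00, -6.96942915e-02]), 'qd': array([ 0.00036339, -0.00188347, -0.00024669, -0.00093001, -0.00124084,
        0.00089367]), 'joint_torque': array([ 2.07351763e-04, -4.15255094e+01, -2.76665157e+01, -2.25507148e-05,
        1.01758505e-02, -8.50288906e-08]), 'position': array([ 0.18378253, -0.59649804,  0.23001888]), 'tool_rot': array([-0.31034229,  2.06317254, -2.05832824]), 'wrist_force': array([0.04325325, 0.17390423, 0.80324484]), 'wrist_torque': array([ 0.02499374, -0.01462907, -0.03780874]), 'finger_gap': 0.08544325064102531}
scene {'intrinsics': [[425.924, 0.0, 255.0813], [0.0, 425.924, 193.3184], [0.0, 0.0, 1.0]], 'distortion': [-0.1557, 0.0, 0.0, 0.0, 0.0], 'R': [[-0.9165, -0.4, -0.0058], [-0.3019, 0.7011, -0.646], [0.2624, -0.5903, -0.7633]], 't': [0.4932, 0.2058, 0.9002]}
top {'intrinsics': [[356.0047, 0.0, 252.7756], [0.0, 356.0047, 191.2433], [0.0, 0.0, 1.0]], 'distortion': [0.0181, 0.0, 0.0, 0.0, 0.0], 'R': [[-0.0276, -0.9996, -0.0019], [-0.9899, 0.0276, -0.1388], [0.1388, -0.0019, -0.9903]], 't': [0.0259, 0.5299, 0.9233]}
wrist {'intrinsics': [[286.8196, 0.0, 259.2188], [0.0, 286.8196, 193.5797], [0.0, 0.0, 1.0]], 'distortion': [-0.0509, 0.0, 0.0, 0.0, 0.0], 'mount': [[0.0007, 0.9533, 0.302, -0.0775], [0.0005, -0.302, 0.9533, -0.1413], [1.0, -0.0005, -0.0007, -0.0004], [0.0, 0.0, 0.0, 1.0]]}
```

View pics/scene0.png

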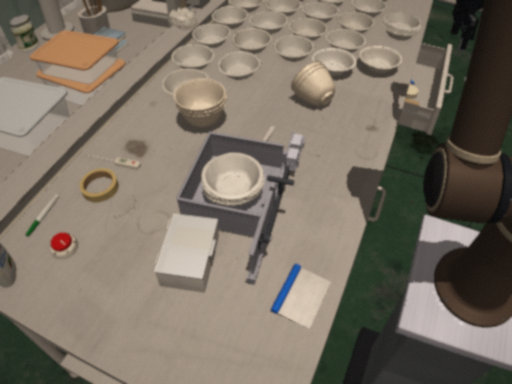

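View pics/top0.png

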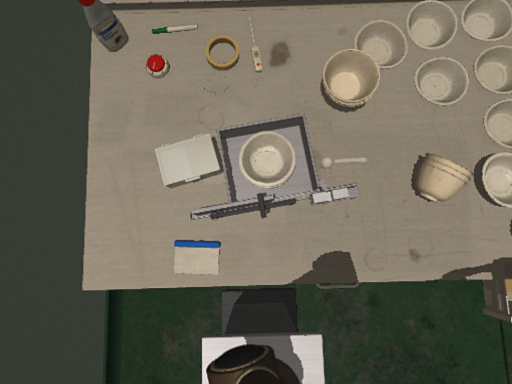

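View pics/wrist0.png

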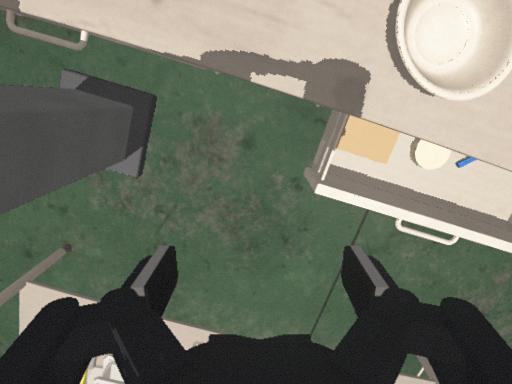

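The scene view shows the carrier near (235,185) and the keeper near (293,150). In the top view the handle is at about (263,205) and the strike at about (333,194), with the scraper, box and spoon around the carrier. I'll enlarge this area.

```bash
python3 - <<'E'
import cv2
a=cv2.imread("pics/top0.png")[105:225,180:370];cv2.imwrite("pics/top0c.png",cv2.resize(a,None,fx=4.2,fy=4.2,interpolation=cv2.INTER_CUBIC))
a=cv2.imread("pics/scene0.png")[125:285,170:310];cv2.imwrite("pics/scene0c.png",cv2.resize(a,None,fx=3.7,fy=3.7,interpolation=cv2.INTER_CUBIC))
E
```

```text
(no output)
```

View pics/top0c.png

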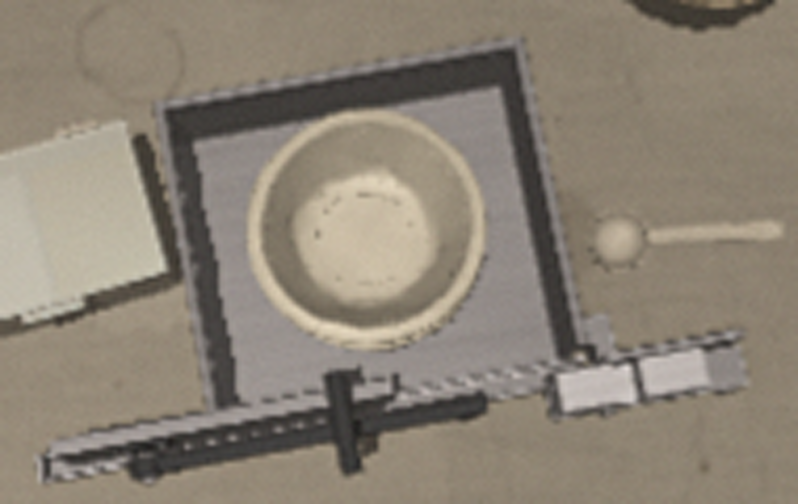

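View pics/scene0c.png

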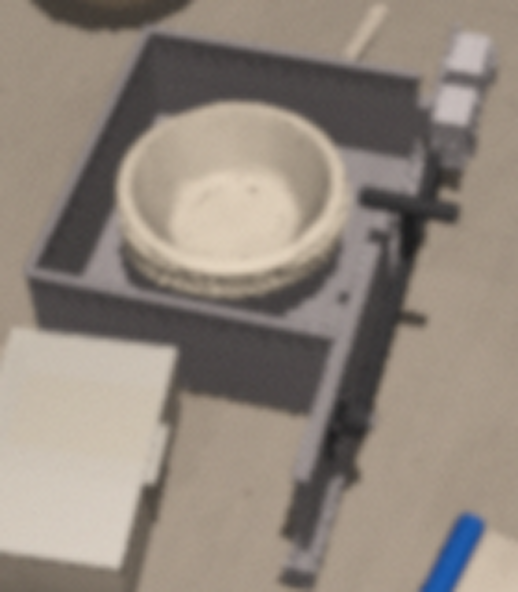

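```bash
cat > h.py <<'E'
import cv2,numpy as np
def ray(d,px):
    u=cv2.undistortPoints(np.array([[px]],float),d["intrinsics"],d["distortion"])[0,0]
    R,t=d["R"],d["t"]
    return -R.T@t, R.T@np.array([u[0],u[1],1])
def onz(d,px,z):
    o,v=ray(d,px); return o+v*(z-o[2])/v[2]
def proj(d,X):
    return cv2.projectPoints(np.array(X,float).reshape(-1,3),cv2.Rodrigues(d["R"])[0],d["t"],d["intrinsics"],d["distortion"])[0][:,0]
E
python3 - <<'E'
from h import *
T=dict(np.load("top0.npz"));S=dict(np.load("scene0.npz"))
ct=lambda x,y:((x+.5)/4.2-.5+180,(y+.5)/4.2-.5+105)
cs=lambda x,y:((x+.5)/3.7-.5+170,(y+.5)/3.7-.5+125)
for n,p,z in [("cornBL",(162,104),.094),("cornBR",(522,42),.094),("cornFR",(580,360),.094),("handle far",(343,370),.1385),("handle near",(350,472),.1385),("strike L",(555,393),.068),("notch up",(636,365),.068),("notch low",(642,402),.068),("strikeR far",(705,350),.068),("strikeR near",(712,388),.068),("bar tip",(484,404),.088),("pivot",(145,466),.085)]:
    print("T",n,onz(T,ct(*p),z).round(4))
for n,p,z in [("cornBL",(30,270),.094),("cornBR",(150,32),.094),("handle far",(365,194),.134),("handle near",(457,212),.134),("notch L",(442,84),.068),("notch R",(480,92),.068),("str end",(452,35),.068),("str end",(494,42),.068),("front L",(432,122),.068),("front R",(470,130),.068)]:
    print("S",n,onz(S,cs(*p),z).round(4))
E
```

```text
T cornBL [0.6872 0.0966 0.094 ]
T cornBR [ 0.7206 -0.1277  0.094 ]
T cornFR [ 0.5202 -0.1533  0.094 ]
T handle far [ 0.5121 -0.009   0.1385]
T handle near [ 0.4535 -0.0112  0.1385]
T strike L [ 0.5036 -0.1416  0.068 ]
T notch up [ 0.5197 -0.1926  0.068 ]
T notch low [ 0.4965 -0.195   0.068 ]
T strikeR far [ 0.5279 -0.2359  0.068 ]
T strikeR near [ 0.504  -0.2387  0.068 ]
T bar tip [ 0.4958 -0.0949  0.088 ]
T pivot [0.4641 0.111  0.085 ]
S cornBL [0.6825 0.1006 0.094 ]
S cornBR [ 0.7149 -0.1186  0.094 ]
S handle far [ 0.5069 -0.0026  0.134 ]
S handle near [ 0.4519 -0.0108  0.134 ]
S notch L [ 0.5192 -0.1754  0.068 ]
S notch R [ 0.4923 -0.1784  0.068 ]
S str end [ 0.5304 -0.2258  0.068 ]
S str end [ 0.5004 -0.2308  0.068 ]
S front L [ 0.5124 -0.1378  0.068 ]
S front R [ 0.4861 -0.1409  0.068 ]
```

```bash
cat >> h.py <<'E'
YAW=np.arctan2(.147,.989)
xc=np.array([np.cos(YAW),np.sin(YAW),0]);yc=np.array([-np.sin(YAW),np.cos(YAW),0])
def toolR(s): return cv2.Rodrigues(np.array(s["tool_rot"]))[0]
def wristcam(d,s):
    M=np.array(d["mount"]);Rt=toolR(s);Rwc=Rt@M[:3,:3];p=Rt@M[:3,3]+s["position"]
    return dict(intrinsics=d["intrinsics"],distortion=d["distortion"],pixels=d["pixels"],R=Rwc.T,t=-Rwc.T@p)
def to_tool(s,target,zdir=None):
    R=toolR(s); return (R.T@(np.array(target)-s["position"])*1000).round(1)
def turn(s,zdir):  # deg about tool y to bring tool z to +-zdir
    R=toolR(s); v=R.T@zdir; a=np.degrees(np.arctan2(v[0],v[2])); return a
E
python3 - <<'E'
from plant import bot
from h import *
s=bot.read_state();print(toolR(s).round(3))
print(turn(s,yc),turn(s,-yc)); print(to_tool(s,[.46,-.05,.23]))
T=dict(np.load("top0.npz"));print(-T["R"].T@T["t"])
E
```

```text
[[-0.956 -0.     0.294]
 [-0.294  0.002 -0.956]
 [-0.    -1.    -0.002]]
-171.33480472367742 8.66519527632258
[-424.9    1.1 -441.2]
[0.39709658 0.01304646 0.98800663]
```

move_arm(plan=[[-1,0,0,0,8.7],[-1,-40,0,-42,0],[-1,-40,0,-42,0],[-1,-40,0,-42,0],[-1,-40,0,-42,0],[-1,-40,0,-42,0],[-1,-40,0,-42,0],[-1,-40,0,-42,0]])

```text
time: 1.15
position: [0.4186, -0.2638, 0.2312]
tool_rot: [-0.157, 2.145, -2.145]
wrist_force: [0.9, -0.6, 0.1]
finger_gap: 0.0855
```

move_arm(plan=[[-1,-40,0,-42,0],[-1,-23,0,-24,0],[-1,0,0,0,0],[-1,0,0,0,0]])

```text
time: 1.65
position: [0.4701, -0.1912, 0.231]
tool_rot: [-0.159, 2.145, -2.146]
wrist_force: [0.7, -1.2, -0.0]
finger_gap: 0.0854
```

```bash
cat > look.py <<'E'
import sys
from plant import bot
from h import *
n=sys.argv[1]
s=bot.read_state();d=bot.snapshot("wrist");w=wristcam(d,s)
np.savez(n+".npz",**w);cv2.imwrite(f"pics/{n}.png",cv2.resize(d["pixels"][:,:,::-1],None,fx=1.5,fy=1.5,interpolation=cv2.INTER_CUBIC))
print(s["time"],s["position"].round(4),s["wrist_force"].round(2),s["finger_gap"],"turn",turn(s,-yc))
E
python3 look.py w1
```

```text
1.65 [ 0.4701 -0.1912  0.231 ] [ 0.74 -1.23 -0.02] 0.08541419980176711 turn -0.011884526281740774
```

View pics/w1.png

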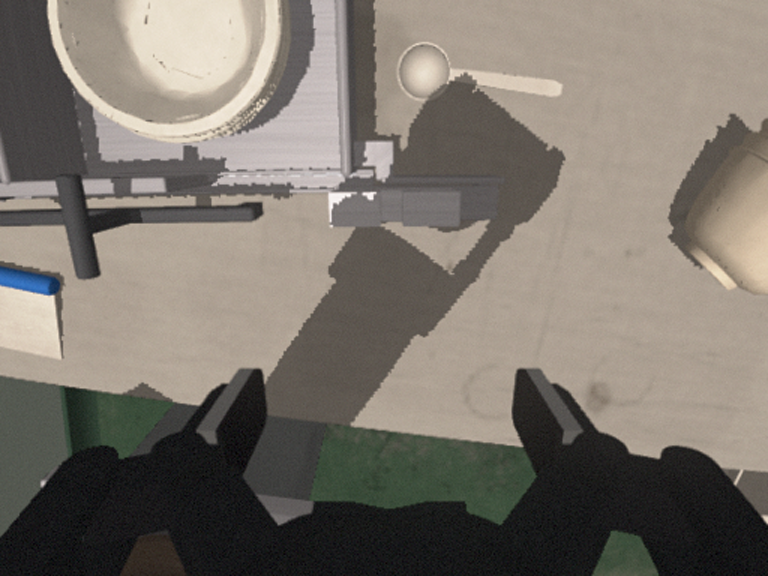

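The wrist view looks down on the strike (about 330–500 across, row 207), which is in the robot's shadow. The rod runs from (70,178) to (88,275) and the bar's end is at (260,211). I'll zoom in on the strike with more contrast.

```bash
python3 - <<'E'
import numpy as np,cv2
a=np.load("w1.npz")["pixels"][105:165,30:345,::-1].astype(float)
a=np.clip((a/255)**.6*300-20,0,255).astype(np.uint8)
b=cv2.resize(a[:,180:315],None,fx=5.8,fy=5.8,interpolation=cv2.INTER_CUBIC);cv2.imwrite("pics/w1c.png",b)
g=cv2.cvtColor(a,cv2.COLOR_BGR2GRAY)
for r in(132,136,140,144,148): print(r,g[r-105,170:310].tolist())
E
```

```text
132 [207, 209, 209, 211, 213, 213, 211, 211, 210, 211, 213, 212, 212, 212, 214, 211, 211, 210, 223, 255, 255, 255, 255, 255, 255, 255, 255, 255, 224, 206, 168, 166, 172, 171, 166, 166, 166, 167, 168, 166, 168, 166, 164, 166, 182, 237, 255, 255, 255, 177, 162, 167, 165, 163, 164, 170, 170, 169, 171, 169, 168, 168, 167, 170, 166, 170, 168, 166, 162, 168, 167, 165, 170, 169, 167, 168, 164, 165, 170, 163, 166, 168, 163, 165, 165, 165, 163, 167, 168, 166, 165, 166, 166, 163, 163, 164, 162, 166, 165, 164, 164, 163, 163, 163, 164, 163, 155, 144, 140, 138, 144, 137, 141, 137, 141, 141, 139, 143, 138, 142, 142, 141, 144, 140, 145, 139, 139, 142, 141, 138, 139, 134, 141, 135, 139, 136, 134, 134, 136, 134]
136 [208, 210, 209, 211, 211, 207, 212, 207, 211, 210, 211, 210, 209, 213, 210, 211, 212, 212, 217, 254, 255, 255, 183, 168, 184, 210, 171, 167, 169, 168, 167, 168, 170, 169, 170, 170, 168, 169, 168, 168, 169, 169, 168, 170, 170, 171, 168, 172, 171, 168, 170, 169, 165, 159, 163, 166, 166, 165, 167, 168, 165, 163, 164, 166, 166, 162, 167, 163, 161, 170, 168, 167, 168, 168, 168, 169, 168, 168, 
[... 1724 characters left out ...]
[207, 203, 203, 206, 204, 207, 203, 208, 209, 208, 207, 208, 205, 207, 208, 211, 207, 207, 208, 209, 204, 170, 168, 166, 171, 165, 168, 166, 170, 169, 169, 166, 166, 165, 168, 168, 169, 168, 169, 166, 168, 167, 171, 166, 164, 168, 167, 164, 168, 165, 168, 164, 165, 166, 151, 147, 144, 172, 198, 204, 204, 202, 203, 202, 204, 203, 203, 195, 175, 165, 165, 167, 167, 166, 168, 167, 168, 164, 168, 163, 168, 164, 167, 163, 162, 168, 167, 167, 166, 167, 166, 165, 168, 165, 167, 167, 166, 166, 164, 167, 168, 166, 168, 164, 162, 162, 152, 133, 132, 136, 136, 138, 134, 138, 140, 148, 172, 196, 202, 210, 209, 210, 212, 213, 208, 192, 157, 137, 140, 137, 139, 139, 135, 140, 136, 140, 140, 137, 140, 138]
```

View pics/w1c.png

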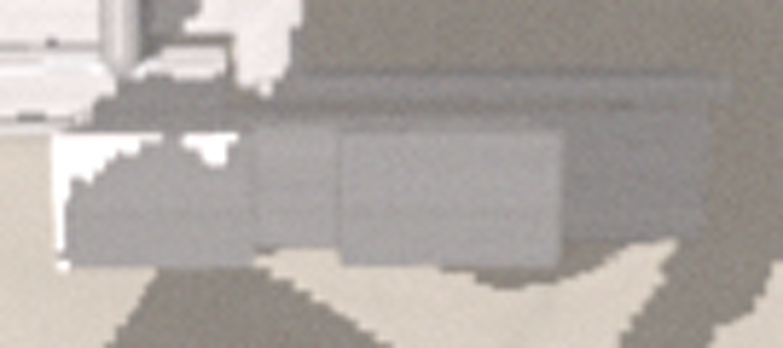

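```bash
python3 - <<'E'
from h import *
W=dict(np.load("w1.npz"))
def c(X): return [round(float(X[:2]@xc[:2])*1000,1),round(float(X[:2]@yc[:2])*1000,1)]
for n,p,z in [("front",(219.5,140),.068),("n1",(253.6,140),.068),("n2",(268.3,140),.068),("rear",(306.5,140),.068),
 ("str far",(280,127),.068),("str near",(280,150.5),.068),
 ("bar end top",(262/1.5,204/1.5),.088),("bar end bot",(262/1.5,219/1.5),.088),("rod far",(71/1.5,176/1.5),.135),("rod near",(88/1.5,277/1.5),.135),
 ("carrier FR inner wall",(347/1.5,170/1.5),.094)]:
    X=onz(W,p,z);print(n,X.round(4),"carrier-aligned",c(X))
# edge slope for yaw: rear wall of carrier/rod etc
T=dict(np.load("top0.npz"))
E
```

```text
front [ 0.5035 -0.1433  0.068 ] carrier-aligned [476.9, -215.8]
n1 [ 0.5087 -0.1789  0.068 ] carrier-aligned [476.8, -251.7]
n2 [ 0.5109 -0.1942  0.068 ] carrier-aligned [476.8, -267.2]
rear [ 0.5169 -0.234   0.068 ] carrier-aligned [476.9, -307.4]
str far [ 0.526  -0.2041  0.068 ] carrier-aligned [490.3, -279.2]
str near [ 0.5018 -0.2082  0.068 ] carrier-aligned [465.7, -279.7]
bar end top [ 0.5039 -0.1015  0.088 ] carrier-aligned [483.5, -174.5]
bar end bot [ 0.4941 -0.1021  0.088 ] carrier-aligned [473.7, -173.6]
rod far [ 0.5119 -0.0075  0.135 ] carrier-aligned [505.2, -82.7]
rod near [ 0.4544 -0.014   0.135 ] carrier-aligned [447.4, -80.6]
carrier FR inner wall [ 0.5335 -0.1547  0.094 ] carrier-aligned [505.0, -231.5]
```

move_arm(plan=[[-1,-10,0,-45,0],[-1,-10,0,-45,0],[-1,-10,0,-45,0],[-1,-10,0,-41,0],[-1,0,30,0,0],[-1,0,20,0,0],[-1,0,0,0,0]])

```text
time: 2.58
position: [0.4824, -0.0119, 0.1796]
tool_rot: [-0.161, 2.149, -2.147]
wrist_force: [-0.7, -0.3, -0.3]
finger_gap: 0.0852
```

```bash
python3 look.py w2; python3 - <<'E'
from plant import bot
from h import *
p=bot.read_state()["position"]*1000;print(p@xc,p@yc)
E
```

```text
2.575 [ 0.4824 -0.0119  0.1796] [-0.74 -0.31 -0.27] 0.085189296320961 turn -0.1353363101462111
476.63904992162213 -82.97925403587132
```

View pics/w2.png

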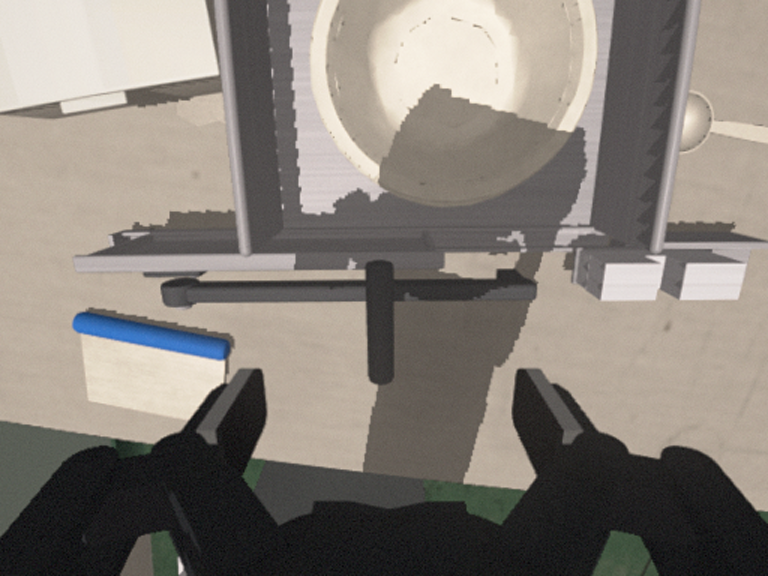

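The rod lies between the fingers, running from (380,262) to (381,383), about 3 mm towards +y of the centre line. I'll check where its midpoint is.

```bash
python3 - <<'E'
from h import *
W=dict(np.load("w2.npz"))
for p,z in [((381,263),.136),((381,383),.136),((163,293),.088),((536,290),.080),((603,280),.068),((658,280),.068),((676,280),.068),((744,280),.068)]:
    X=onz(W,(p[0]/1.5,p[1]/1.5),z)*1000;print(p,X@xc,X@yc)
E
```

```text
(381, 263) 506.85220222999936 -78.70146260926148
(381, 383) 446.928894358121 -78.17727575521471
(163, 293) 477.4389368589601 48.46672526455674
(536, 290) 476.1357378721289 -168.86614602790772
(603, 280) 478.6752072750201 -214.61564254777946
(658, 280) 478.63712227085216 -249.96762484027707
(676, 280) 478.6274707814438 -261.7394870346556
(744, 280) 478.60507622892953 -307.3747591715722
```

move_arm(plan=[[-1,0,20,-4,0],[-1,0,25,0,0],[-1,0,15,0,0],[-1,0,0,0,0]])

```text
time: 3.12
position: [0.4833, -0.0075, 0.1209]
tool_rot: [-0.159, 2.146, -2.146]
wrist_force: [-0.4, -0.2, -0.1]
finger_gap: 0.0855
```

move_arm(plan=[[1,0,0,0,0],[1,0,0,0,0],[1,0,0,0,0],[1,0,0,0,0],[1,0,0,0,0],[1,0,0,0,0]])

```text
time: 3.88
position: [0.484, -0.0071, 0.1218]
tool_rot: [-0.158, 2.145, -2.145]
wrist_force: [-0.8, 0.3, 4.5]
finger_gap: 0.0109
```

```bash
cat > st.py <<'E'
from plant import bot
from h import *
s=bot.read_state();p=s["position"]*1000;f=s["wrist_force"]
print("t",s["time"],"xc %.1f yc %.1f z %.1f"%(p@xc,p@yc,p[2]),"F xc %.1f yc %.1f z %.1f"%(f@xc,f@yc,f[2]),"gap %.1f"%(s["finger_gap"]*1000))
E
python3 st.py; python3 look.py w3
```

```text
t 3.875 xc 477.7 yc -78.2 z 121.8 F xc -0.7 yc 0.4 z 4.5 gap 10.9
3.875 [ 0.484  -0.0071  0.1218] [-0.8   0.27  4.52] 0.010891680961865536 turn -0.021673612118881753
```

View pics/w3.png

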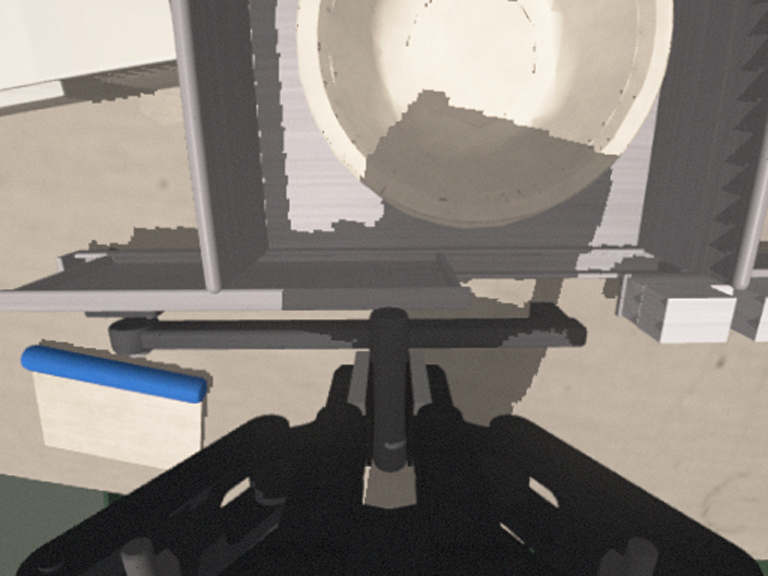

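The fingers have closed on the rod, with pads at about (365,380) and (418,380). The gap reads a bit under 13 mm. I'll lift gently and check.

move_arm(plan=[[1,0,-3,0,0],[1,0,-4,0,0],[1,0,-4,0,0],[1,0,-4,0,0],[1,0,-3,0,0],[1,0,0,0,0]])

```text
time: 4.68
position: [0.484, -0.0071, 0.1398]
tool_rot: [-0.157, 2.145, -2.145]
wrist_force: [2.8, 0.2, -4.3]
finger_gap: 0.0106
```

```bash
python3 st.py; python3 look.py w4; python3 - <<'E'
from plant import bot
from h import *
d=bot.snapshot("scene");np.savez("s4.npz",**d);cv2.imwrite("pics/s4.png",cv2.resize(d["pixels"][125:285,170:310,::-1],None,fx=3.7,fy=3.7,interpolation=cv2.INTER_CUBIC))
E
```

```text
t 4.675 xc 477.6 yc -78.2 z 139.8 F xc 2.8 yc -0.3 z -4.3 gap 10.6
4.675 [ 0.484  -0.0071  0.1398] [ 2.8   0.15 -4.29] 0.01061856516377008 turn -0.04349398885374593
```

View pics/w4.png

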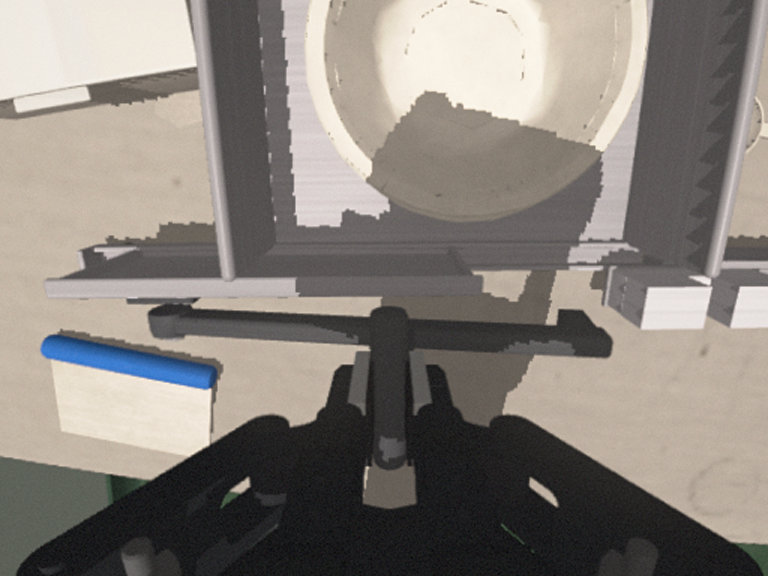

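View pics/s4.png

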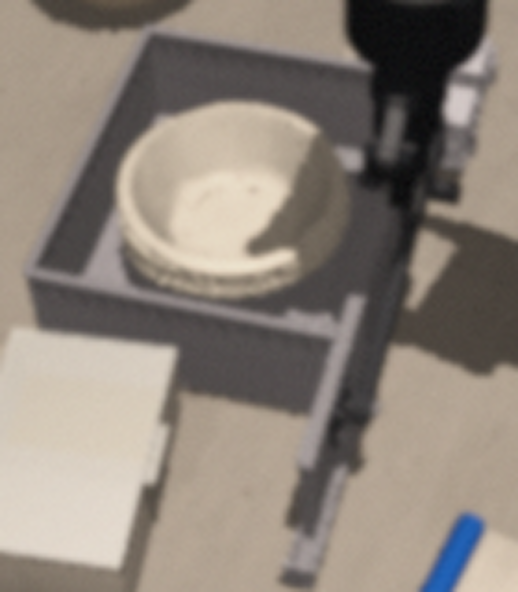

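move_arm(plan=[[1,0,0,8,0],[1,0,0,15,0],[1,0,0,15,0],[1,0,0,15,0],[1,0,0,15,0],[1,0,0,12,0],[1,0,0,8,0],[1,0,0,2,0]])

```text
time: 5.78
position: [0.498, -0.0976, 0.1395]
tool_rot: [-0.154, 2.144, -2.145]
wrist_force: [6.1, 1.9, -4.0]
finger_gap: 0.0103
```

move_arm(plan=[[1,0,0,0,0]])

```text
time: 5.9
position: [0.498, -0.0976, 0.1396]
tool_rot: [-0.155, 2.143, -2.146]
wrist_force: [5.1, 0.4, -4.2]
finger_gap: 0.0106
```

```bash
python3 st.py; python3 look.py w5
```

```text
t 5.9 xc 478.2 yc -169.8 z 139.6 F xc 5.1 yc -0.4 z -4.2 gap 10.6
5.9 [ 0.498  -0.0976  0.1396] [ 5.1   0.37 -4.19] 0.010627341338886046 turn -0.08981480630845162
```

View pics/w5.png

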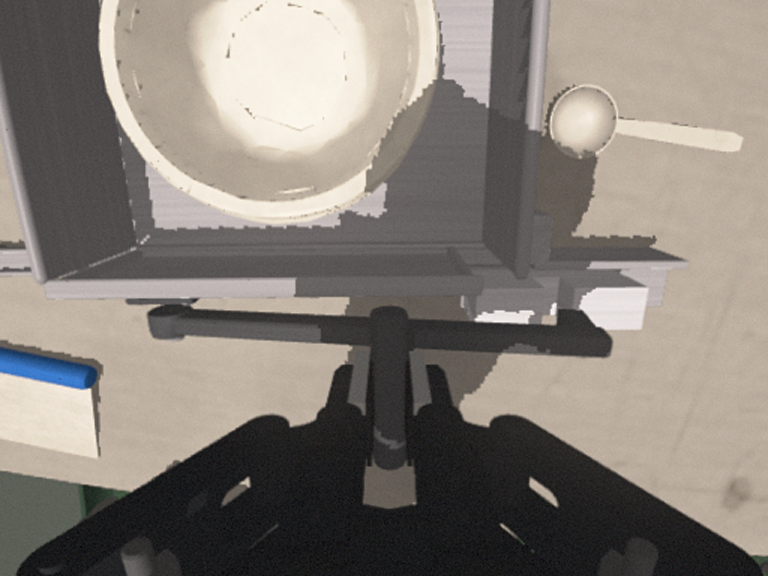

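The bar is lifted, with its tooth end at about (590,330) above the strike. The rear land's end is at about (645,310).

```bash
python3 - <<'E'
from h import *
W=dict(np.load("w5.npz"))
a=W["pixels"][175:245,290:450,::-1].astype(float);a=np.clip((a/255)**.5*280,0,255).astype(np.uint8)
cv2.imwrite("pics/w5c.png",cv2.resize(a,None,fx=5,fy=5,interpolation=cv2.INTER_CUBIC))
for p,z in [((646,300),.068),((572,300),.068),((557,315),.068)]:
    X=onz(W,(p[0]/1.5,p[1]/1.5),z)*1000;print(p,X@xc,X@yc)
for n,X,Y,Z in [("bar end top, P=-59.2",477,-59.2-210*.988+8*.155,80+210*.155+8)]:
    print(n,proj(W,(X*xc+Y*yc)/1000+np.array([0,0,Z/1000]))*1.5)
# rod col
for y in (-169.8,): print(proj(W,(477*xc+y*yc)/1000+np.array([0,0,.150]))*1.5)
E
```

```text
(646, 300) 482.57397942507913 -306.41608374749427
(572, 300) 482.7267445744488 -265.98908196996945
(557, 315) 474.304444426241 -258.92278100736877
bar end top, P=-59.2 [[619.39057305 353.43593224]]
[[390.6404639  392.55671379]]
```

View pics/w5c.png

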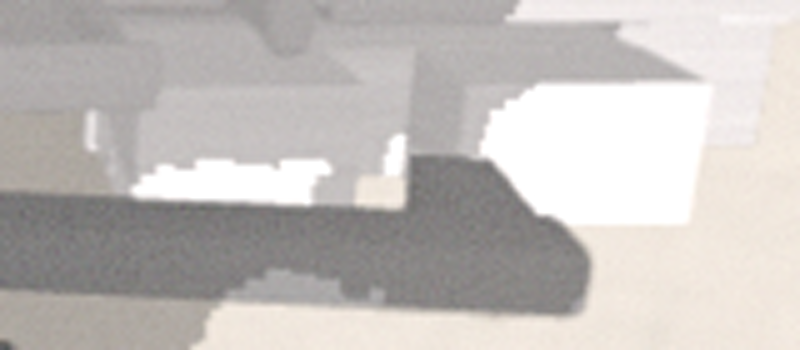

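```bash
python3 - <<'E'
from h import *
W=dict(np.load("w5.npz"))
def plane(px,x):
    o,v=ray(W,px);o=o*1000;k=(x-o@xc)/(v@xc);X=o+k*v;return (X@yc).round(1),X[2].round(1)
c=lambda x,y:((x+.5)/5-.5+290,(y+.5)/5-.5+175)
for n,p in [("foot L",(410,156)),("foot R",(490,158)),("bar/tooth L junction",(406,208)),("tooth R junction",(540,216)),("end R",(590,262))]:
    for x in (481,482,483): print(n,x,plane(c(*p),x))
for a in (.1,.12,.14,.155):
    for P in (-59.2,):
        f=lambda y,z:(round(P+y*np.cos(a)-z*np.sin(a)*1,1),round(80-y*np.sin(a)+z*np.cos(a),1))
        # y negative along bar: z up => y shift +z sin a
        f=lambda y,z:(round(P+y*np.cos(a)+z*np.sin(a),1),round(80-y*np.sin(a)+z*np.cos(a),1))
        print(a,"footL",f(-194,-28),"footR",f(-206,-28),"handle",f(-120,52))
E
```

```text
foot L 481 (np.float64(-255.1), np.float64(76.6))
foot L 482 (np.float64(-254.0), np.float64(79.3))
foot L 483 (np.float64(-252.8), np.float64(82.1))
foot R 481 (np.float64(-267.1), np.float64(77.6))
foot R 482 (np.float64(-265.8), np.float64(80.4))
foot R 483 (np.float64(-264.5), np.float64(83.1))
bar/tooth L junction 481 (np.float64(-246.6), np.float64(97.7))
bar/tooth L junction 482 (np.float64(-245.6), np.float64(100.1))
bar/tooth L junction 483 (np.float64(-244.5), np.float64(102.6))
tooth R junction 481 (np.float64(-264.1), np.float64(100.9))
tooth R junction 482 (np.float64(-262.8), np.float64(103.3))
tooth R junction 483 (np.float64(-261.6), np.float64(105.7))
end R 481 (np.float64(-263.5), np.float64(116.3))
end R 482 (np.float64(-262.2), np.float64(118.5))
end R 483 (np.float64(-260.9), np.float64(120.7))
0.1 footL (np.float64(-255.0), np.float64(71.5)) footR (np.float64(-267.0), np.float64(72.7)) handle (np.float64(-173.4), np.float64(143.7))
0.12 footL (np.float64(-255.2), np.float64(75.4)) footR (np.float64(-267.1), np.float64(76.9)) handle (np.float64(-172.1), np.float64(146.0))
0.14 footL (np.float64(-255.2), np.float64(79.3)) footR (np.float64(-267.1), np.float64(81.0)) handle (np.float64(-170.8), np.float64(148.2))
0.155 footL (np.float64(-255.2), np.float64(82.3)) footR (np.float64(-267.1), np.float64(84.1)) handle (np.float64(-169.7), np.float64(149.9))
```

move_arm(plan=[[1,-1,2,1,0],[1,0,2,1,0],[1,0,2,0.6,0],[1,0,0,0,0]])

```text
time: 6.45
position: [0.4982, -0.0986, 0.1333]
tool_rot: [-0.158, 2.146, -2.145]
wrist_force: [2.4, -0.3, -0.9]
finger_gap: 0.0107
```

```bash
python3 st.py; python3 look.py w6; cat > crop.py <<'E'
import sys
from h import *
W=dict(np.load(sys.argv[1]+".npz"))
a=W["pixels"][175:245,290:450,::-1].astype(float);a=np.clip((a/255)**.5*280,0,255).astype(np.uint8)
cv2.imwrite(f"pics/{sys.argv[1]}c.png",cv2.resize(a,None,fx=5,fy=5,interpolation=cv2.INTER_CUBIC))
E
python3 crop.py w6
```

```text
t 6.45 xc 478.3 yc -170.8 z 133.3 F xc 2.4 yc -0.7 z -0.9 gap 10.7
6.45 [ 0.4982 -0.0986  0.1333] [ 2.44 -0.33 -0.93] 0.010657535056224588 turn -0.0477051480866545
```

View pics/w6c.png

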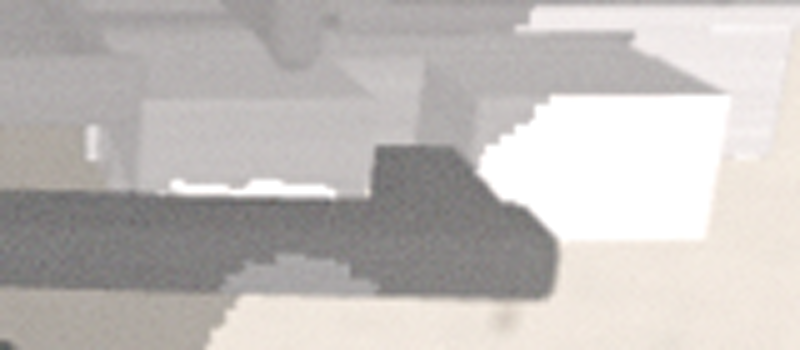

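```bash
cat > an.py <<'E'
import sys
from h import *
W=dict(np.load(sys.argv[1]+".npz"))
def plane(px,x):
    o,v=ray(W,px);o=o*1000;k=(x-o@xc)/(v@xc);X=o+k*v;return float((X@yc).round(1)),float(X[2].round(1))
c=lambda x,y:((x+.5)/5-.5+290,(y+.5)/5-.5+175)
v=list(map(float,sys.argv[2:]))
for x in(481,482,483): print("foot L",plane(c(v[0],v[1]),x),"foot R",plane(c(v[2],v[3]),x))
for i in range(4,len(v),2):
    X=onz(W,c(v[i],v[i+1]),.068)*1000; print("top edge",(X@xc).round(1),(X@yc).round(1))
E
python3 an.py w6 375 146 455 149 472 98 730 98 705 240; for i in 1 2 3 4; do python3 st.py; done
```

```text
foot L (-252.2, 65.6) foot R (-264.3, 67.0)
foot L (-251.1, 68.3) foot R (-263.0, 69.8)
foot L (-250.0, 71.1) foot R (-261.8, 72.6)
top edge 489.6 -265.4
top edge 489.6 -306.2
top edge 465.8 -306.6
t 6.5 xc 478.3 yc -170.7 z 133.3 F xc 1.9 yc -1.3 z 0.1 gap 10.7
t 6.5 xc 478.3 yc -170.7 z 133.3 F xc 1.9 yc -1.3 z 0.1 gap 10.7
t 6.5 xc 478.3 yc -170.7 z 133.3 F xc 1.9 yc -1.3 z 0.1 gap 10.7
t 6.5 xc 478.3 yc -170.7 z 133.3 F xc 1.9 yc -1.3 z 0.1 gap 10.7
```

move_arm(plan=[[1,0,0,1,0],[1,0,0,0.8,0],[1,0,0,0,0]])

```text
time: 6.88
position: [0.4984, -0.1001, 0.1332]
tool_rot: [-0.158, 2.146, -2.145]
wrist_force: [2.4, 1.2, -0.4]
finger_gap: 0.0109
```

```bash
python3 st.py; python3 look.py w7;python3 crop.py w7
```

```text
t 6.875 xc 478.3 yc -172.3 z 133.2 F xc 2.6 yc 0.8 z -0.4 gap 10.9
6.875 [ 0.4984 -0.1001  0.1332] [ 2.42  1.16 -0.38] 0.01088500816601066 turn -0.03858211192342575
```

View pics/w7c.png

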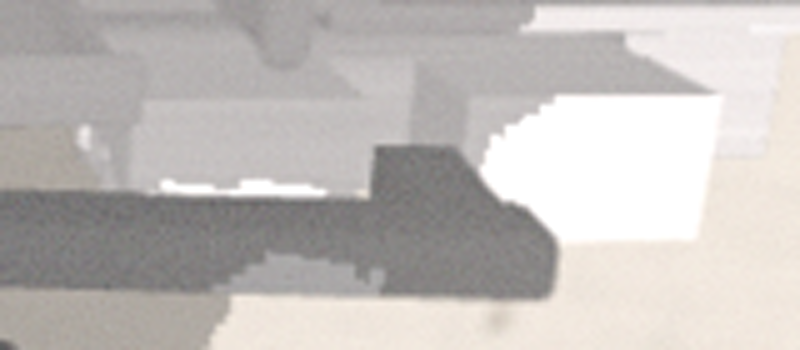

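The tooth's foot, at crop (375–455, 147), now sits over the notch. I'll lower in small steps along the bar's arc and check forces.

move_arm(plan=[[1,0,1,0.5,0],[1,0,1,0.5,0],[1,0,0,0,0]])

```text
time: 7.3
position: [0.4986, -0.1013, 0.1312]
tool_rot: [-0.158, 2.145, -2.145]
wrist_force: [1.4, 1.0, 0.7]
finger_gap: 0.0108
```

```bash
python3 st.py
```

```text
t 7.3 xc 478.3 yc -173.5 z 131.2 F xc 1.5 yc 0.8 z 0.7 gap 10.8
```

move_arm(plan=[[1,0,1,0.5,0],[1,0,1,0.5,0],[1,0,0,0,0]])

```text
time: 7.68
position: [0.4988, -0.1027, 0.1289]
tool_rot: [-0.158, 2.144, -2.146]
wrist_force: [1.5, 0.2, -1.6]
finger_gap: 0.0103
```

```bash
python3 st.py; python3 look.py w8;python3 crop.py w8
```

```text
t 7.675 xc 478.3 yc -174.9 z 128.9 F xc 1.5 yc 0.0 z -1.6 gap 10.3
7.675 [ 0.4988 -0.1027  0.1289] [ 1.49  0.23 -1.61] 0.010344689038485982 turn -0.016496168735553745
```

View pics/w8c.png

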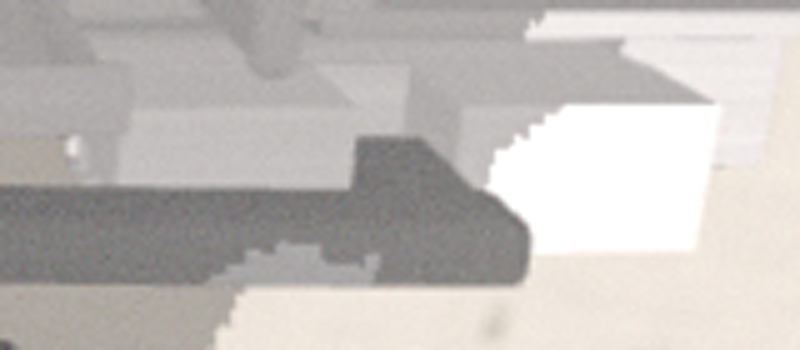

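```bash
python3 an.py w8 357 137 420 138 460 106 718 103 697 250 353 105 408 66
```

```text
foot L (-255.0, 56.8) foot R (-265.0, 57.4)
foot L (-254.0, 59.7) foot R (-263.8, 60.2)
foot L (-252.9, 62.5) foot R (-262.6, 63.1)
top edge 489.8 -265.9
top edge 490.2 -305.8
top edge 466.1 -307.0
top edge 490.0 -249.7
top edge 496.0 -257.3
```

The foot is at z≈61, so it has entered the notch, though it sits close to the rear wall. I'll go on down with a little less -y.

move_arm(plan=[[1,0,1,0.3,0],[1,0,1,0.3,0],[1,0,1,0.4,0],[1,0,0,0,0]])

```text
time: 8.22
position: [0.499, -0.1035, 0.1264]
tool_rot: [-0.158, 2.145, -2.146]
wrist_force: [0.1, -1.3, 1.6]
finger_gap: 0.0104
```

```bash
python3 st.py
```

```text
t 8.225 xc 478.3 yc -175.7 z 126.4 F xc -0.0 yc -1.3 z 1.6 gap 10.4
```

move_arm(plan=[[1,0,1,0.4,0],[1,0,1,0.4,0],[1,0,1,0.4,0],[1,0,0,0,0]])

```text
time: 8.72
position: [0.4992, -0.105, 0.1236]
tool_rot: [-0.158, 2.144, -2.146]
wrist_force: [-0.8, -4.0, 5.2]
finger_gap: 0.0104
```

```bash
python3 st.py; python3 look.py w9;python3 crop.py w9
```

```text
t 8.725 xc 478.4 yc -177.3 z 123.6 F xc -1.4 yc -3.8 z 5.2 gap 10.4
8.725 [ 0.4992 -0.105   0.1236] [-0.81 -3.98  5.23] 0.010427413791418611 turn -0.023648876064847564
```

View pics/w9c.png

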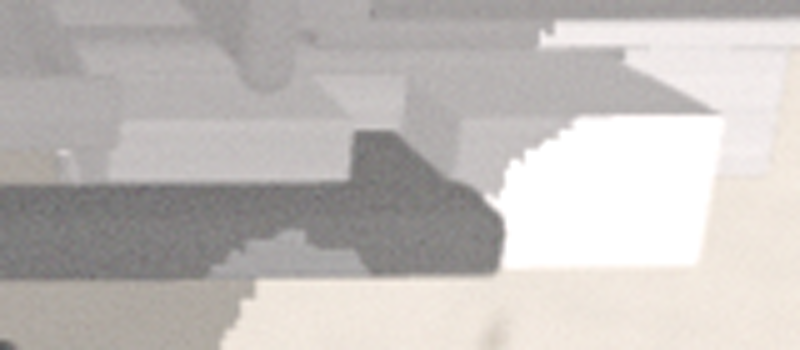

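The tooth is now touching the notch's front wall lightly (about 4 N towards -y), so I'll ease it -y.

move_arm(plan=[[1,0,0,0.8,0],[1,0,0,0.7,0],[1,0,0,0,0]])

```text
time: 9.15
position: [0.4993, -0.1054, 0.1232]
tool_rot: [-0.158, 2.147, -2.144]
wrist_force: [-0.5, 0.5, 4.4]
finger_gap: 0.0106
```

```bash
python3 st.py
```

```text
t 9.15 xc 478.4 yc -177.7 z 123.2 F xc -0.4 yc 0.6 z 4.4 gap 10.6
```

move_arm(plan=[[0.3,0,0,0,0],[-0.3,0,0,0,0],[-0.6,0,0,0,0],[-0.6,0,0,0,0]])

```text
time: 9.65
position: [0.4992, -0.1059, 0.123]
tool_rot: [-0.158, 2.145, -2.145]
wrist_force: [0.2, -0.8, 0.1]
finger_gap: 0.0683
```

```bash
python3 st.py; python3 look.py w10; python3 - <<'E'
from h import *
from plant import bot
d=bot.snapshot("top");np.savez("t10.npz",**d);cv2.imwrite("pics/t10.png",cv2.resize(d["pixels"][105:225,180:370,::-1],None,fx=4.2,fy=4.2,interpolation=cv2.INTER_CUBIC))
E
```

```text
t 9.65 xc 478.2 yc -178.1 z 123.0 F xc 0.1 yc -0.8 z 0.1 gap 68.3
9.65 [ 0.4992 -0.1059  0.123 ] [ 0.18 -0.76  0.06] 0.06831886106268645 turn -0.03361062894220703
```

View pics/w10.png

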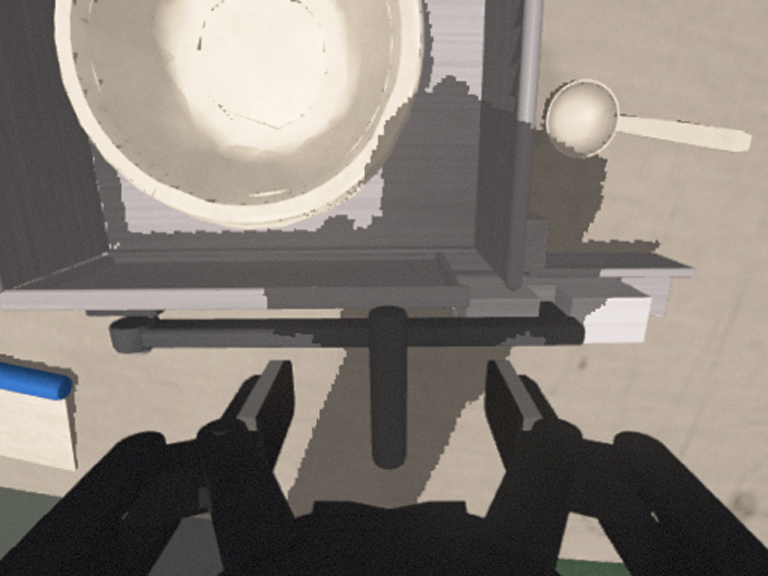

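The released bar looks the same as in w3, when it lay level: pivot at (130,335), end at (583,330). I'll back off straight up and verify.

move_arm(plan=[[-1,0,0,0,0],[-1,0,-15,0,0],[-1,0,-25,0,0],[-1,0,-25,0,0],[-1,0,-20,0,0],[-1,0,0,0,0]])

```text
time: 10.5
position: [0.5013, -0.1065, 0.2112]
tool_rot: [-0.152, 2.14, -2.145]
wrist_force: [-0.5, 0.1, -1.1]
finger_gap: 0.0857
```

```bash
python3 st.py; python3 look.py w11; python3 - <<'E'
from h import *
W=dict(np.load("w11.npz"));a=np.clip((W["pixels"][:,:,::-1]/255.)**.6*280,0,255).astype(np.uint8)[120:250,50:450]
cv2.imwrite("pics/w11c.png",cv2.resize(a,None,fx=2,fy=2,interpolation=cv2.INTER_CUBIC))
E
```

```text
t 10.5 xc 480.2 yc -179.1 z 211.2 F xc -0.5 yc 0.2 z -1.1 gap 85.7
10.5 [ 0.5013 -0.1065  0.2112] [-0.53  0.09 -1.13] 0.08570215676366899 turn -0.031389582605581515
```

View pics/w11c.png

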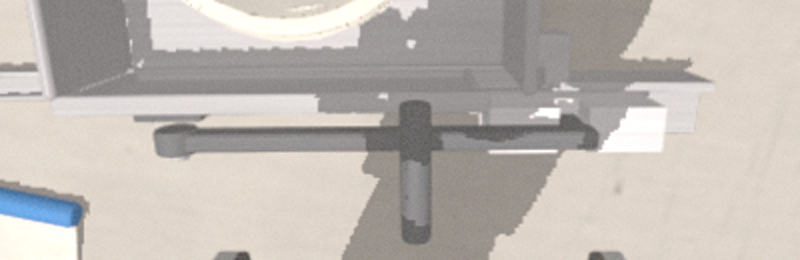

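```bash
python3 - <<'E'
from h import *
def an(f,cols,r0,r1):
    W=dict(np.load(f));g=W["pixels"].mean(2)
    g=g**.6
    print(f)
    for x0 in cols:
        # strongest bright->dark falling (far edge) & dark->bright (near edge)
        col=g[r0:r1,x0-1:x0+2].mean(1);dg=np.diff(col)
        i=np.argmin(dg);j=np.argmax(dg)
        o=[]
        for r,xx in((r0+i+.5,482.5),(r0+j+.5,472.5)):
            oo,v=ray(W,(x0,r));oo=oo*1000;k=(xx-oo@xc)/(v@xc);X=oo+k*v;o.append((round(r,1),round(float(X@yc),1),round(float(X[2]),1)))
        print(x0,o)
an("w11.npz",[160,180,200,220,275,300,320,335],178,200)
an("w2.npz",[130,150,170,190,210,225,280,300],180,206)
E
```

```text
w11.npz
160 [(np.float64(183.5), -80.2, 79.4), (np.float64(195.5), -81.8, 87.3)]
180 [(np.float64(183.5), -100.3, 79.7), (np.float64(195.5), -101.5, 87.4)]
200 [(np.float64(182.5), -119.5, 76.1), (np.float64(195.5), -121.1, 87.5)]
220 [(np.float64(182.5), -139.6, 76.2), (np.float64(195.5), -140.6, 87.6)]
275 [(np.float64(182.5), -194.5, 76.6), (np.float64(185.5), -196.0, 52.1)]
300 [(np.float64(196.5), -213.2, 122.3), (np.float64(194.5), -218.7, 84.9)]
320 [(np.float64(196.5), -230.1, 122.4), (np.float64(194.5), -238.4, 85.0)]
335 [(np.float64(190.5), -247.4, 104.8), (np.float64(194.5), -253.2, 85.1)]
w2.npz
130 [(np.float64(185.5), 34.4, 75.1), (np.float64(202.5), 28.2, 92.7)]
150 [(np.float64(186.5), 14.8, 78.5), (np.float64(201.5), 11.8, 90.2)]
170 [(np.float64(186.5), -3.2, 78.8), (np.float64(201.5), -5.6, 90.2)]
190 [(np.float64(186.5), -21.0, 79.0), (np.float64(201.5), -22.9, 90.3)]
210 [(np.float64(186.5), -38.8, 79.2), (np.float64(200.5), -39.6, 87.8)]
225 [(np.float64(186.5), -52.0, 79.3), (np.float64(200.5), -52.6, 87.9)]
280 [(np.float64(185.5), -100.4, 76.6), (np.float64(199.5), -100.0, 85.6)]
300 [(np.float64(181.5), -119.9, 63.4), (np.float64(200.5), -117.0, 88.4)]
```

```bash
python3 - <<'E'
from plant import bot
print(bot.close_job())
E
```

```text
the job is handed in; nothing more can be done
None
```

The gate is closed and, by my last checks, latched. I handed the job in at about 10.5 s; it gives no verdict, so whether it passed isn't confirmed.

**What I did:** I found the strike's notch with the wrist camera and gripped the T handle. I lifted the bar about 0.15 rad and slid the gate shut with the bar raised over the strike. Then I lowered the tooth into the notch in steps of about 1 mm, watching the forces. Near the bottom the tooth touched the notch's front wall lightly, with about 4 N sideways and 5 N upward at the wrist. I eased it 1.5 mm towards -y, and the side force dropped to about 0.6 N before I opened the fingers and backed off upwards.

**Last checks:**
- **Bar level:** its near top edge ran from 87 to 85 mm above the table over 170 mm, as flat as before the lift. A lift of 0.02 rad would have shown a rise of about 3.5 mm. The far-edge readings over the strike were unusable because of shadow and clutter.
- **Tooth in the notch:** the end of the bar was seen down in the notch after the fingers let go.
- **Hands off:** the gripper was about 90 mm up and open, with about 1 N at the wrist.
- **Surroundings:** I did not measure the box, spoon or scraper again. No move went near them, and the spoon and scraper showed no sign of having moved in the later wrist pictures.

**Disagreements:**
- The camera views differed by about 1 mm on where the notch was (-259.4 to -258.2 mm in my carrier-aligned y axis, measured from the robot base).
- The finger opening read 10.5–11 mm on the 13 mm rod, but the grip held.

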